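Slide a sheet blank home in the drilling jig

TASK

The thin brass blank lying on the drilling jig has to be located for drilling: press down on top of it with the fingertips and drag it across the base plate, flat all the way, until its far edge is flush against the far fence and its left edge is flush against the left fence, square in the corner under the drill bush. Leave it lying there and leave the tools around the jig where they are.

Things in the scene. Friction and masses are not known exactly. Their poses are not given: they have to be found in the camera images.
- jig: Drilling jig fixed to the bench: dark steel base plate 250 (x) x 330 (y) x 10 mm; along its far (+x) and left (+y) sides run pale fences, 14 mm wide, 9 mm above the plate, with their inner faces at x = +111 and y = +151 mm. Origin: centre of the underside, x away from the robot, y left, z up; turned up to 17 degrees either way. Plate top at z = 10 mm.
- jig_corner (a point): Inner corner where the two fences meet, at the height of the base plate's top; axes as the jig's. It lies at (111, 151, 10) mm in the jig's frame.
- jig_bush (a point): Top of the steel drill bush, 20 mm across, held by a small fixed blue arm that reaches in diagonally over the corner of the fences. Arm and bush cover about the innermost 33 x 33 mm, from 13 mm to 25 mm above the base plate (the arm's foot to 23 mm); the blank slides freely under them. At (89, 129, 35) mm in the jig's frame.
- blank: Loose brass sheet, 100 (x) x 150 (y) x 3 mm, about 0.36 kg, three black holes near its right (-y) edge; lies on the oiled plate (sliding friction about 0.25; fingertips grip better). Origin: centre of its underside; x to the far fence, y left, z up. Starts 70 to 150 mm short of home along x and y, turned up to 17 degrees from the jig. Home: at (61, 76, 10) mm in the jig's frame, axes parallel.
- blank_far_left (a point): The blank's far left corner, at (+50, +75, +1.5) mm in its frame.
- blank_far_right (a point): The blank's far right corner, at (+50, -75, +1.5) mm in its frame.
- blank_near_left (a point): The blank's near left corner, at (-50, +75, +1.5) mm in its frame.
- screwdriver: Loose screwdriver with a red handle, 220 mm long, lying on the bench in front of the jig (on the robot's side); a bystander. Origin: under its middle.
- parallel: Loose pale ground steel bar, 100 mm long and 16 mm high, lying on the bench right of the jig; a bystander. Origin: centre of its underside.
- hex_key: Loose L-shaped hexagon key, 91 mm long, lying on the bench right of the jig; a bystander. Origin: under its middle.

How it is judged:
On the way:
1. The blank is dragged by fingers pressing on its top: they are over its face and in contact with it (over 1 N) with the blank already 30 mm or more from where it started (distance of blank from where it was at the start of the episode above 0.03 m and contact force between the fingers and blank above 1 N and x of the grasp point in the frame of blank between -0.05 and 0.05 m and y of the grasp point in the frame of blank between -0.075 and 0.075 m), for 0.1 s.
At the end, for the whole second after the job is handed in: The blank lies flat and still on the base plate, its far edge within 4 mm of the far fence at both ends and its left edge within 4 mm of the left fence at both ends (x of blank_far_left in the frame of jig_corner between -0.004 and 0.003 m and x of blank_far_right in the frame of jig_corner above -0.004 m and y of blank_far_left in the frame of jig_corner between -0.004 and 0.003 m and y of blank_near_left in the frame of jig_corner above -0.004 m and z of blank in the frame of jig_corner below 0.003 m and angle between blank's own z axis and vertical below 0.03 rad and linear speed of blank below 0.01 m/s); the robot touches nothing.
It fails at once if the blank is lifted more than 15 mm off the base plate or tipped more than 0.3 rad (z of blank in the frame of jig_corner above 0.015 m or angle between blank's own z axis and vertical above 0.3 rad).
It fails at once if a bystander (screwdriver, steel bar, hexagon key) is moved more than 30 mm (distance of any of screwdriver, parallel, hex_key from where it was at the start of the episode above 0.03 m).
It also fails if it takes over 59 s, if anything falls off the work surface, if the arm or the gripper's body presses on something with over 40 N, if the wrist force passes 120 N, or if a joint passes its speed limit or range.

ROBOT

A 6-joint arm with a two-finger parallel gripper is mounted at the origin on a cart in front of the work surface, level with it; the furniture and walls round the work are solid. World frame = base frame: x ahead of the robot, y to its left, z up, the work surface at z = 0. Lengths are in m, angles in rad, forces in N, time in s.
With the tool pointing down it reaches from about 0.35 to 0.775 m from the base axis. Payload 5.5 kg.
Tool frame: the origin (TCP) lies where the fingers leave the gripper's body, on its centre line; the fingertips stand 73 mm ahead of it and the grasp point (between the pads) lies 54 mm ahead of it; z points along the fingers, y is the direction in which the jaws open and shut (so a half turn about z gives the same grasp; the last joint's range is limited). The gripper opens to 85 mm and grips with 20 to 120 N. Pads are 22 mm wide; open, the fingers measure 114 mm over their backs; the gripper's body (76 mm by 85 mm) begins 54 mm behind the grasp point. The pads swing forward as they close: fully open they stand 13 mm farther back than shut.
Start: joints at [1.062, 0.313, 0.046, 1.304, 0, 1.431], TCP at [0.207, 0.536, 0.304] pointing down, gripper open.
Joint ranges: [-2.76, 2.76], [-0.86, 1.69], [-1.03, 1.26], [-2.2, 2.34], [-1.47, 1.5], [-3.14, 3.14]. Speed limits (rad/s): [2.57, 2.57, 3.14, 3.14, 3.14, 3.14].

INTERFACE

Orientations are given as a unit quaternion [w, x, y, z].
In Python, from workcell import env, read_camera, job, cut_out gives the robot as it stands.
- The arm moves only by the tool servo_tool, never from a script. Its argument "deltas" is a list of rows, each an object of numbers: "dx", "dy", "dz": the shift along the world's x, y, z in mm; "rx", "ry", "rz": the turn, a rotation vector about the world's x, y, z in rad; "fingers": the closure, from -1 (fully open) to 1 (shut). A call has 1 to 8 rows; each row shifts and turns the commanded pose from where the row before left it; what a row does not reach is not made up. A row lasts 1/10 s, in which the tool goes at most 50 mm and 8.59 degrees, less where a joint would pass 70% of its speed; a pose out of reach is approached as far as the arm can. A call is refused whole if a number of a shift passes 50 or a number of a turn 0.15, either way. A call with a gripper value outside its range is refused whole. The fingers move at their own pace and stop on an object; "newtons" is the grip in N (left out, the last holds). Time passes only in rows, so rows that do not move let the fingers close. It gives the time, the measured TCP pose, the force and the opening at its end, in the units of the state.
- env.get_state(): the state, without advancing time (a new reading comes with each control period).
- read_camera(name): name is "scene" or "top" or "wrist"; returns a dict with "img" (480x640x3 uint8, red, green, blue), "intrinsics" (3x3 intrinsics, pixels), "k1" (the pictures are not rectified: a ray, as slopes to the right and down, at radius r is drawn at 1 + k1 r^2 times it, then the intrinsics apply), "extrinsics" (4x4, takes a point from camera to world coordinates); the wrist camera has in their place "hand_eye" (4x4, takes a point from camera to tool coordinates, whose origin is the TCP and whose axes are the flange's). Camera axes: x right, y down, z forward; pixel columns grow to the right and rows downward; lengths in m; the calibration is good to about 2 mm. A picture is of the moment at which its call begins: read the wrist's pose just before it. There is no depth.
- job.hand_in(): hands the job in, once; it reports no verdict.
Trained networks look in the newest picture that a camera, given by its name, has taken for a name from the list of things; names that differ only in an ending like _2 or _b are one class to them, and where a whole thing is asked for, a point or a joint stands for the part that bears it (a point fixed in the world has none). Each returns a list of dicts, best first, with "confidence" (0 to 1); they miss things now and then, are a little off and sometimes report something else, mostly with a low value. They report only what shows in the picture. A call takes as long as a camera call.
- cut_out(target, camera): "region" (480x640 bool, what is visible of it) and "extent" ([left, top, right, bottom] in pixels, round what is visible of it).
The state is a dict: "clock": time; "joint_pos": joint angles; "qvel": joint speeds; "tau": joint torques, N m; "tcp_pos": TCP position; "orientation": TCP orientation; "wrist_force": force on the tool from outside, world axes, zero at the start; "ft_torque": the same for the moment, N m; "finger_gap": finger opening in m.
Only numpy, scipy, OpenCV 4.12 (cv2) and the standard library are available. Lean on these libraries where they do the work, as an engineer would, in place of code of your own. Each camera call takes 0.05 s, during which the arm holds its last target. There are 200 camera calls.

## Working session

There is one attempt and no reset: what is moved stays moved. The work goes in short steps, Python scripts to look and compute and a tool call to move; the robot and the scene stay as the last step left them, time stands still between calls to the robot, and variables do not carry over. Pictures are saved under pics/ and viewed, about 8 in all and at most 12, crops included, and the job is handed in when it is done.

Besides the shell and the picture viewer there is one more tool, called after "Call:" by a JSON object that holds its "fn" and its "kwargs". servo_tool: Moves the arm, as the interface text tells. Its arguments: {"type":"object","properties":{"deltas":{"type":"array"},"newtons":{"type":"number"}},"required":["deltas"]}

```bash
mkdir -p pics; ls; cat > h.py <<'E'
import numpy as np, cv2
from workcell import env, read_camera, job, cut_out
def ray(c,uv):
    K=c["intrinsics"]; k1=c["k1"]
    D=np.array([k1,0,0,0,0.])
    p=cv2.undistortPoints(np.array(uv,float).reshape(-1,1,2),np.array(K,float),D).reshape(-1,2)
    return np.c_[p,np.ones(len(p))]
def world(c,uv,z,T=None):
    T=np.array(c["extrinsics"]) if T is None else T
    d=ray(c,uv)@T[:3,:3].T; o=T[:3,3]
    return o+d*((z-o[2])/d[:,2])[:,None]
def proj(c,P,T=None):
    T=np.array(c["extrinsics"]) if T is None else T
    p=(np.array(P,float)-T[:3,3])@T[:3,:3]; s=p[:,:2]/p[:,2:]
    s=s*(1+c["k1"]*(s**2).sum(1))[:,None]
    return np.c_[s,np.ones(len(s))]@np.array(c["intrinsics"])[:2].T
E
python3 - <<'E'
from h import *
for n in ["top","scene"]:
    c=read_camera(n); cv2.imwrite(f"pics/{n}0.png",c["img"][:,:,::-1])
    print(n,c["k1"],np.round(c["extrinsics"],3).tolist(),np.round(c["intrinsics"],1).tolist())
    for t in ["blank","jig"]:
        for r in cut_out(t,n)[:2]: print(t,r["confidence"],r["extent"])
print(env.get_state())
E
```

```text
pics
top 0.025669236399070327 [[-0.007, -0.99, 0.144, 0.39], [-1.0, 0.009, 0.017, -0.263], [-0.018, -0.144, -0.989, 0.902], [0.0, 0.0, 0.0, 1.0]] [[440.9, 0.0, 320.4], [0.0, 440.9, 242.7], [0.0, 0.0, 1.0]]
blank 0.86 [285.4, 219.8, 367.6, 283.1]
jig 0.89 [241.0, 165.6, 402.8, 290.6]
scene -0.06640299692872821 [[0.593, -0.594, 0.543, 0.07], [-0.805, -0.432, 0.406, -0.626], [-0.007, -0.678, -0.735, 0.677], [0.0, 0.0, 0.0, 1.0]] [[507.9, 0.0, 318.6], [0.0, 507.9, 242.0], [0.0, 0.0, 1.0]]
blank 0.73 [255.4, 227.8, 349.6, 306.6]
jig 0.56 [198.6, 167.8, 428.5, 347.4]
{'clock': 0.3, 'joint_pos': array([1.06239499e+00, 3.13499794e-01, 4.57715598e-02, 1.30359930e+00,
       1.46242953e-06, 1.43120999e+00]), 'qvel': array([ 0.00055768, -0.00300127,  0.0023967 ,  0.00085552, -0.00025145,
       -0.00243899]), 'tau': array([-5.79497064e-04, -4.79995894e+01,  2.98321724e+01,  9.58149234e-03,
       -1.81852374e-04,  6.68905017e-06]), 'tcp_pos': array([0.20725432, 0.53626109, 0.30361797]), 'orientation': array([-8.52493558e-05,  1.83364103e-01,  9.83045032e-01, -2.51551612e-04]), 'wrist_force': array([ 0.37083789,  0.57999269, -0.21194842]), 'ft_torque': array([-0.01442637,  0.00018981, -0.00809648]), 'finger_gap': 0.08504135363544861}
```

View pics/top0.png

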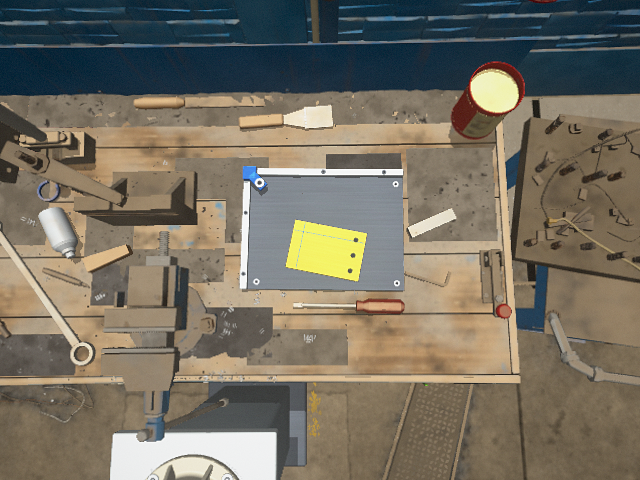

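Top view: the jig is at about (241–403, 166–291), nearly square to the world. The yellow blank is at (285–367, 220–283), and the bush is at about (258, 183). Next I'll fit the corners.

```bash
cat >> h.py <<'E'
from scipy.optimize import least_squares
def fitrect(c,mask,pts,x0,T=None):
    """fit planar pose x,y,yaw of box silhouette 'pts' (3D local, convex) to mask contour"""
    cs,_=cv2.findContours(mask.astype(np.uint8),cv2.RETR_EXTERNAL,cv2.CHAIN_APPROX_NONE)
    q=max(cs,key=cv2.contourArea).reshape(-1,2).astype(float)
    def res(p):
        co,si=np.cos(p[2]),np.sin(p[2])
        W=np.c_[p[0]+co*pts[:,0]-si*pts[:,1],p[1]+si*pts[:,0]+co*pts[:,1],pts[:,2]]
        h=cv2.convexHull(proj(c,W,T).astype(np.float32))
        # contour pixels are ~0.5 px inside the edge
        return [cv2.pointPolygonTest(h,(float(a),float(b)),True)-0.5 for a,b in q]
    s=least_squares(res,x0,x_scale=[.01,.01,.05],loss="soft_l1",f_scale=.7,diff_step=1e-3)
    return s.x,float(np.sqrt(np.mean(np.array(res(s.x))**2)))
def box(x0,x1,y0,y1,z0,z1): return np.array([[x,y,z] for x in(x0,x1) for y in(y0,y1) for z in(z0,z1)])
BL=box(-.05,.05,-.075,.075,.010,.013)
JG=np.r_[box(-.125,.125,-.165,.165,0,.010),box(.111,.125,-.165,.165,.01,.019),box(-.125,.125,.151,.165,.01,.019)]
def yellow(img):
    h=cv2.cvtColor(img,cv2.COLOR_RGB2HSV); return (h[...,0]>22)&(h[...,0]<36)&(h[...,1]>130)&(h[...,2]>130)
def rel(j,b):
    c,s=np.cos(j[2]),np.sin(j[2]); d=b[:2]-j[:2]
    return np.array([c*d[0]+s*d[1],-s*d[0]+c*d[1],b[2]-j[2]])
E
python3 - <<'E'
from h import *
for n in ["top","scene"]:
    c=read_camera(n)
    x0={}
    for t,P in (("jig",JG),("blank",BL)):
        m=cut_out(t,n)[0]["region"]
        if t=="jig": mj=m
        v,u=np.nonzero(m); g=world(c,[[u.mean(),v.mean()]],.01)[0]
        best=min((fitrect(c,m,P,[g[0],g[1],a]) for a in (-.15,.15)),key=lambda r:r[1]); x0[t]=best[0]
        print(n,t,np.round(best[0],4),round(best[1],2))
    y=yellow(c["img"])&cv2.dilate(m.astype(np.uint8),np.ones((7,7))).astype(bool)
    b=fitrect(c,y,BL,x0["blank"]); print("yellow",np.round(b[0],4),b[1], "rel",np.round(rel(x0["jig"],b[0]),4))
    # overlay
    im=c["img"][:,:,::-1].copy(); 
    j=x0["jig"]
    def W(P,p): co,si=np.cos(p[2]),np.sin(p[2]); return np.array([[p[0]+co*a-si*b_,p[1]+si*a+co*b_,z] for a,b_,z in P])
    x1,y1,x2,y2=[int(k) for k in (lambda e:(e[0]-15,e[1]-15,e[2]+15,e[3]+15))(cut_out("jig",n)[0]["extent"])]
    s=4 if n=="top" else 3
    im=cv2.resize(im[y1:y2,x1:x2],None,fx=s,fy=s,interpolation=cv2.INTER_CUBIC)
    def dr(P,p,col):
        q=(proj(c,W(P,p))-[x1,y1]+.5)*s; cv2.polylines(im,[np.int32(q*8)],True,col,1,cv2.LINE_AA,3)
    dr([(-.125,-.165,.01),(.111,-.165,.01),(.111,.151,.01),(-.125,.151,.01)],j,(0,255,0))
    dr([(-.125,-.165,.01),(.125,-.165,.019),(.125,.165,.019),(-.125,.165,.019)],j,(0,0,255))
    dr([(-.05,-.075,.013),(.05,-.075,.013),(.05,.075,.013),(-.05,.075,.013)],b[0],(255,0,255))
    print(im.shape); cv2.imwrite(f"pics/ov_{n}.png",im)
E
```

```text
top jig [ 0.5498 -0.2525 -0.0207] 0.61
top blank [ 0.5048 -0.2597 -0.1999] 0.36
yellow [ 0.502  -0.2602 -0.2054] 5.69525111114619 rel [-0.0476 -0.0087 -0.1847]
(620, 788, 3)
scene jig [ 0.5494 -0.254  -0.0201] 0.95
scene blank [ 0.5044 -0.2601 -0.2046] 0.49
yellow [ 0.4988 -0.2588 -0.1564] 4.756433037906285 rel [-0.0505 -0.0059 -0.1364]
(627, 786, 3)
```

View pics/ov_top.png

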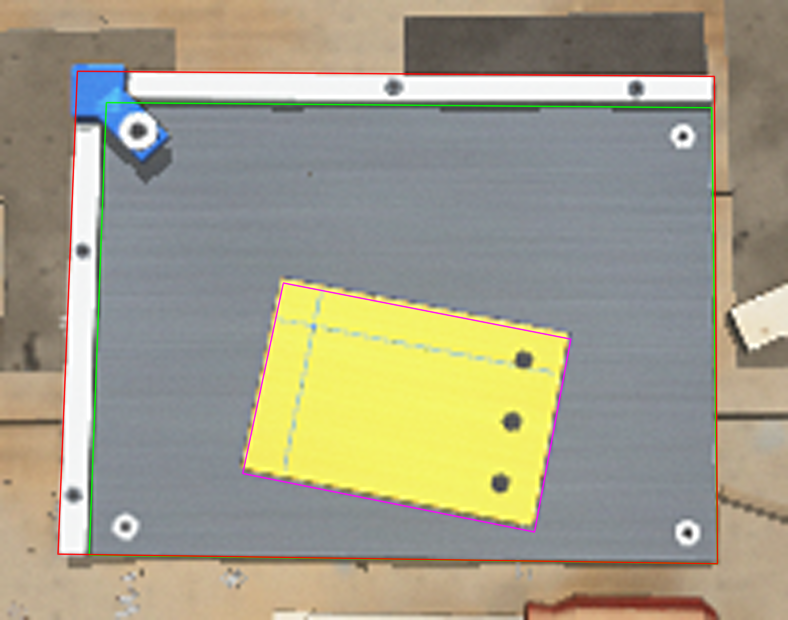

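View pics/ov_scene.png

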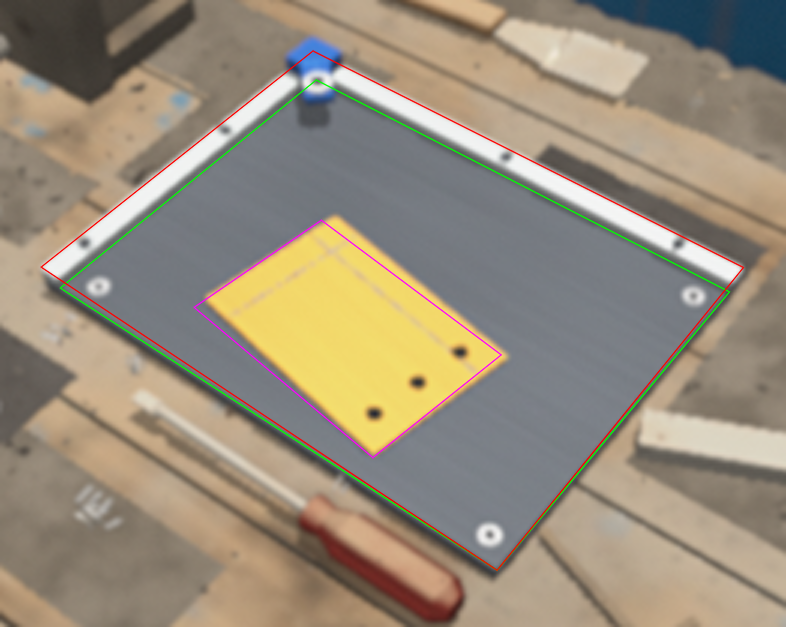

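The overlays show the jig outline fits to 1–2 mm in both cameras. The yellow threshold is off, but the network's blank masks agree: blank (0.5046, -0.2599, yaw -0.202), jig (0.5496, -0.2532, yaw -0.020). Blank home in world is therefore about (0.612, -0.1785, yaw -0.020). I'll check the transit for tall obstacles before moving.

View pics/scene0.png

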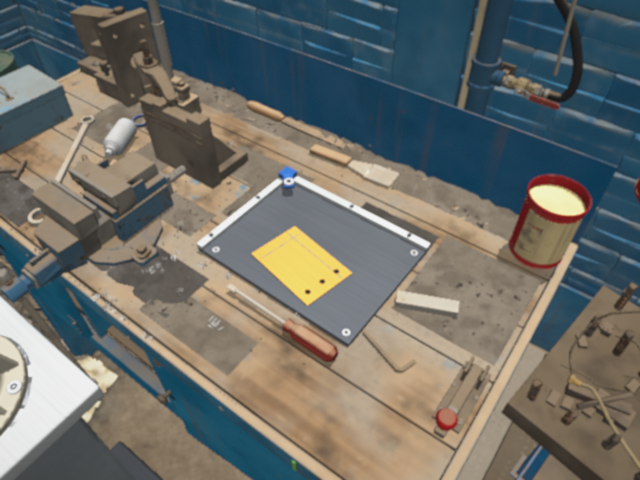

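The scene view shows a vise and an angle plate left of the jig, so I'll raise the tool first and cross high.

Call:
{"fn": "servo_tool", "kwargs": {"deltas": [{"dx": 0, "dy": 0, "dz": 40, "rz": 0.04, "fingers": -0.3}, {"dz": 40, "dy": -20, "rz": 0.04, "fingers": -0.3}, {"dx": 15, "dy": -48, "rz": 0.04, "fingers": -0.3}, {"dx": 15, "dy": -48, "rz": 0.046, "fingers": -0.3}, {"dx": 15, "dy": -48, "fingers": -0.3}, {"dx": 15, "dy": -48, "fingers": -0.3}, {"dx": 15, "dy": -48, "fingers": -0.3}, {"dx": 15, "dy": -48, "fingers": -0.3}]}}

```text
invalid input at $.deltas[0]: expected keys dx, dy, dz, rx, ry, rz, fingers
```

Call:
{"fn": "servo_tool", "kwargs": {"deltas": [{"dx": 15, "dy": -48, "fingers": -0.3}, {"dx": 15, "dy": -48, "fingers": -0.3}, {"dx": 15, "dy": -48, "fingers": -0.3}, {"dx": 15, "dy": -48, "fingers": -0.3}, {"dx": 20, "dy": -48, "fingers": -0.3}, {"dx": 20, "dy": -48, "fingers": -0.3}, {"dx": 20, "dy": -48, "fingers": -0.3}, {"dx": 0, "dy": 0, "fingers": -0.3}]}}

```text
invalid input at $.deltas[0]: expected keys dx, dy, dz, rx, ry, rz, fingers
```

All keys are required.

Call:
{"fn": "servo_tool", "kwargs": {"deltas": [{"dx": 0, "dy": 0, "dz": 40, "rx": 0, "ry": 0, "rz": 0.04, "fingers": -0.3}, {"dx": 0, "dy": -20, "dz": 40, "rx": 0, "ry": 0, "rz": 0.04, "fingers": -0.3}, {"dx": 15, "dy": -47, "dz": 0, "rx": 0, "ry": 0, "rz": 0.04, "fingers": -0.3}, {"dx": 15, "dy": -47, "dz": 0, "rx": 0, "ry": 0, "rz": 0.046, "fingers": -0.3}, {"dx": 15, "dy": -47, "dz": 0, "rx": 0, "ry": 0, "rz": 0, "fingers": -0.3}, {"dx": 15, "dy": -47, "dz": 0, "rx": 0, "ry": 0, "rz": 0, "fingers": -0.3}, {"dx": 15, "dy": -47, "dz": 0, "rx": 0, "ry": 0, "rz": 0, "fingers": -0.3}, {"dx": 15, "dy": -47, "dz": 0, "rx": 0, "ry": 0, "rz": 0, "fingers": -0.3}]}}

```text
clock: 1.5
tcp_pos: [0.2973, 0.2326, 0.3842]
orientation: [0.001, 0.101, 0.995, 0.0]
wrist_force: [1.9, -0.1, 0.7]
finger_gap: 0.0553
```

Call:
{"fn": "servo_tool", "kwargs": {"deltas": [{"dx": 20, "dy": -47, "dz": 0, "rx": 0, "ry": 0, "rz": 0, "fingers": -0.3}, {"dx": 20, "dy": -47, "dz": 0, "rx": 0, "ry": 0, "rz": 0, "fingers": -0.3}, {"dx": 20, "dy": -47, "dz": 0, "rx": 0, "ry": 0, "rz": 0, "fingers": -0.3}, {"dx": 20, "dy": -47, "dz": 0, "rx": 0, "ry": 0, "rz": 0, "fingers": -0.3}, {"dx": 20, "dy": -47, "dz": 0, "rx": 0, "ry": 0, "rz": 0, "fingers": -0.3}, {"dx": 20, "dy": -47, "dz": 0, "rx": 0, "ry": 0, "rz": 0, "fingers": -0.3}, {"dx": 20, "dy": -47, "dz": 0, "rx": 0, "ry": 0, "rz": 0, "fingers": -0.3}, {"dx": 0, "dy": 0, "dz": 0, "rx": 0, "ry": 0, "rz": 0, "fingers": -0.3}]}}

```text
clock: 2.3
tcp_pos: [0.4363, -0.0927, 0.3831]
orientation: [0.0, 0.105, 0.995, -0.001]
wrist_force: [-0.5, 1.0, -0.8]
finger_gap: 0.0557
```

Call:
{"fn": "servo_tool", "kwargs": {"deltas": [{"dx": 17, "dy": -42, "dz": -20, "rx": 0, "ry": 0, "rz": 0.01, "fingers": -0.3}, {"dx": 17, "dy": -42, "dz": -40, "rx": 0, "ry": 0, "rz": 0, "fingers": -0.3}, {"dx": 17, "dy": -42, "dz": -45, "rx": 0, "ry": 0, "rz": 0, "fingers": -0.3}, {"dx": 18, "dy": -41, "dz": -45, "rx": 0, "ry": 0, "rz": 0, "fingers": -0.3}, {"dx": 0, "dy": 0, "dz": -48, "rx": 0, "ry": 0, "rz": 0, "fingers": -0.3}, {"dx": 0, "dy": 0, "dz": -48, "rx": 0, "ry": 0, "rz": 0, "fingers": -0.3}, {"dx": 0, "dy": 0, "dz": -37, "rx": 0, "ry": 0, "rz": 0, "fingers": -0.3}, {"dx": 0, "dy": 0, "dz": 0, "rx": 0, "ry": 0, "rz": 0, "fingers": -0.3}]}}

```text
clock: 3.1
tcp_pos: [0.4895, -0.2269, 0.1222]
orientation: [-0.005, 0.096, 0.995, 0.003]
wrist_force: [-1.6, 0.3, 0.3]
finger_gap: 0.0555
```

Call:
{"fn": "servo_tool", "kwargs": {"deltas": [{"dx": 0, "dy": 0, "dz": -5, "rx": 0, "ry": 0, "rz": 0, "fingers": -0.3}, {"dx": 0, "dy": 0, "dz": -3, "rx": 0, "ry": 0, "rz": 0, "fingers": -0.3}, {"dx": 0, "dy": 0, "dz": 0, "rx": 0, "ry": 0, "rz": 0, "fingers": -0.3}]}}

```text
clock: 3.4
tcp_pos: [0.4941, -0.2301, 0.1211]
orientation: [0.002, 0.096, 0.995, -0.001]
wrist_force: [-0.2, 1.0, -1.5]
finger_gap: 0.0556
```

Call:
{"fn": "servo_tool", "kwargs": {"deltas": [{"dx": 4, "dy": -10, "dz": -10, "rx": 0, "ry": 0, "rz": 0, "fingers": -0.3}, {"dx": 4, "dy": -10, "dz": -10, "rx": 0, "ry": 0, "rz": 0, "fingers": -0.3}, {"dx": 3, "dy": -10, "dz": -6, "rx": 0, "ry": 0, "rz": 0, "fingers": -0.3}, {"dx": 0, "dy": 0, "dz": -3, "rx": 0, "ry": 0, "rz": 0, "fingers": -0.3}, {"dx": 0, "dy": 0, "dz": 0, "rx": 0, "ry": 0, "rz": 0, "fingers": -0.3}, {"dx": 0, "dy": 0, "dz": 0, "rx": 0, "ry": 0, "rz": 0, "fingers": -0.3}]}}

```text
clock: 4.0
tcp_pos: [0.5036, -0.2595, 0.0898]
orientation: [-0.0, 0.096, 0.995, 0.0]
wrist_force: [-0.2, 0.0, -0.5]
finger_gap: 0.0555
```

Call:
{"fn": "servo_tool", "kwargs": {"deltas": [{"dx": 1, "dy": 0, "dz": -3, "rx": 0, "ry": 0, "rz": 0, "fingers": -0.3}, {"dx": 0, "dy": 0, "dz": -2, "rx": 0, "ry": 0, "rz": 0, "fingers": -0.3}, {"dx": 0, "dy": 0, "dz": 0, "rx": 0, "ry": 0, "rz": 0, "fingers": -0.3}]}}

```text
clock: 4.3
tcp_pos: [0.5048, -0.2592, 0.0849]
orientation: [-0.0, 0.096, 0.995, 0.0]
wrist_force: [0.3, 0.7, -0.1]
finger_gap: 0.0558
```

Call:
{"fn": "servo_tool", "kwargs": {"deltas": [{"dx": 0, "dy": 0, "dz": -1, "rx": 0, "ry": 0, "rz": 0, "fingers": -0.3}, {"dx": 0, "dy": 0, "dz": 0, "rx": 0, "ry": 0, "rz": 0, "fingers": -0.3}]}}

```text
clock: 4.5
tcp_pos: [0.5049, -0.2595, 0.0841]
orientation: [0.0, 0.096, 0.995, 0.0]
wrist_force: [-0.2, -0.3, 0.1]
finger_gap: 0.0556
```

Call:
{"fn": "servo_tool", "kwargs": {"deltas": [{"dx": 0, "dy": 0, "dz": -1, "rx": 0, "ry": 0, "rz": 0, "fingers": -0.3}, {"dx": 0, "dy": 0, "dz": 0, "rx": 0, "ry": 0, "rz": 0, "fingers": -0.3}]}}

```text
clock: 4.7
tcp_pos: [0.5049, -0.2596, 0.0831]
orientation: [-0.0, 0.096, 0.995, 0.0]
wrist_force: [0.3, -0.0, -0.1]
finger_gap: 0.0554
```

Call:
{"fn": "servo_tool", "kwargs": {"deltas": [{"dx": 0, "dy": 0, "dz": -1, "rx": 0, "ry": 0, "rz": 0, "fingers": -0.3}, {"dx": 0, "dy": 0, "dz": 0, "rx": 0, "ry": 0, "rz": 0, "fingers": -0.3}]}}

```text
clock: 4.9
tcp_pos: [0.5048, -0.2596, 0.082]
orientation: [-0.0, 0.096, 0.995, 0.0]
wrist_force: [-0.3, 0.2, -0.2]
finger_gap: 0.0557
```

Call:
{"fn": "servo_tool", "kwargs": {"deltas": [{"dx": 0, "dy": 0, "dz": -1, "rx": 0, "ry": 0, "rz": 0, "fingers": -0.3}, {"dx": 0, "dy": 0, "dz": 0, "rx": 0, "ry": 0, "rz": 0, "fingers": -0.3}]}}

```text
clock: 5.1
tcp_pos: [0.505, -0.2597, 0.0815]
orientation: [0.0, 0.096, 0.995, -0.0]
wrist_force: [-0.8, 1.1, 4.0]
finger_gap: 0.0556
```

Call:
{"fn": "servo_tool", "kwargs": {"deltas": [{"dx": 0, "dy": 0, "dz": -1, "rx": 0, "ry": 0, "rz": 0, "fingers": -0.3}, {"dx": 0, "dy": 0, "dz": 0, "rx": 0, "ry": 0, "rz": 0, "fingers": -0.3}]}}

```text
clock: 5.3
tcp_pos: [0.505, -0.2596, 0.0815]
orientation: [0.0, 0.096, 0.995, -0.0]
wrist_force: [-3.3, 1.9, 11.4]
finger_gap: 0.0554
```

Call:
{"fn": "servo_tool", "kwargs": {"deltas": [{"dx": 0, "dy": 0, "dz": -1, "rx": 0, "ry": 0, "rz": 0, "fingers": -0.3}, {"dx": 0, "dy": 0, "dz": 0, "rx": 0, "ry": 0, "rz": 0, "fingers": -0.3}]}}

```text
clock: 5.5
tcp_pos: [0.5049, -0.2597, 0.0815]
orientation: [0.0, 0.096, 0.995, -0.0]
wrist_force: [-5.4, 3.1, 18.5]
finger_gap: 0.0556
```

Contact is at about 18 N. Now I'll drag and turn the blank.

Call:
{"fn": "servo_tool", "kwargs": {"deltas": [{"dx": 5, "dy": 4, "dz": 0, "rx": 0, "ry": 0, "rz": 0.01, "fingers": -0.3}, {"dx": 9, "dy": 7, "dz": 0, "rx": 0, "ry": 0, "rz": 0.025, "fingers": -0.3}, {"dx": 9, "dy": 7, "dz": 0, "rx": 0, "ry": 0, "rz": 0.03, "fingers": -0.3}, {"dx": 9, "dy": 7, "dz": 0, "rx": 0, "ry": 0, "rz": 0.03, "fingers": -0.3}, {"dx": 9, "dy": 7, "dz": 0, "rx": 0, "ry": 0, "rz": 0.03, "fingers": -0.3}, {"dx": 9, "dy": 7, "dz": 0, "rx": 0, "ry": 0, "rz": 0.03, "fingers": -0.3}, {"dx": 9, "dy": 7, "dz": 0, "rx": 0, "ry": 0, "rz": 0.027, "fingers": -0.3}, {"dx": 0, "dy": 0, "dz": 0, "rx": 0, "ry": 0, "rz": 0, "fingers": -0.3}]}}

```text
clock: 6.3
tcp_pos: [0.5665, -0.2141, 0.0815]
orientation: [0.003, 0.005, 1.0, -0.001]
wrist_force: [2.3, 0.6, 10.3]
finger_gap: 0.0552
```

```bash
cat > look.py <<'E'
from h import *
import sys
J=np.array([.5496,-.2532,-.0204]); tag=sys.argv[1]; gx,gy=float(sys.argv[2]),float(sys.argv[3])
s=env.get_state(); print(s["clock"],np.round(s["tcp_pos"],4),np.round(s["wrist_force"],1))
for n in ("top","scene"):
    c=read_camera(n); r=cut_out("blank",n)
    if not r: print(n,"missed"); continue
    m=r[0]["region"]
    # robot occludes: one-sided check via picture; fit with soft loss
    b,e=fitrect(c,m,BL,[gx,gy,-.02]); print(n,r[0]["confidence"],np.round(b,4),"rms",round(e,2),"rel home mm",np.round((rel(J,b)[:2]-[.061,.076])*1e3,1),round(rel(J,b)[2],3))
    if n in sys.argv[4:]:
        im=c["img"][:,:,::-1]; x1,y1,x2,y2=(225,150,415,300) if n=="top" else (190,155,440,350); f=4 if n=="top" else 3
        cv2.imwrite(f"pics/{tag}_{n}.png",cv2.resize(im[y1:y2,x1:x2],None,fx=f,fy=f,interpolation=cv2.INTER_CUBIC))
E
python3 look.py a .565 -.215 scene
```

```text
6.3 [ 0.5665 -0.2141  0.0815] [ 2.3  0.6 10.3]
top 0.75 [ 0.5422 -0.2227 -0.3598] rms 7.86 rel home mm [-69.  -45.6] -0.339
scene 0.78 [ 0.5425 -0.2212 -0.3688] rms 4.68 rel home mm [-68.8 -44.2] -0.348
```

View pics/a_scene.png

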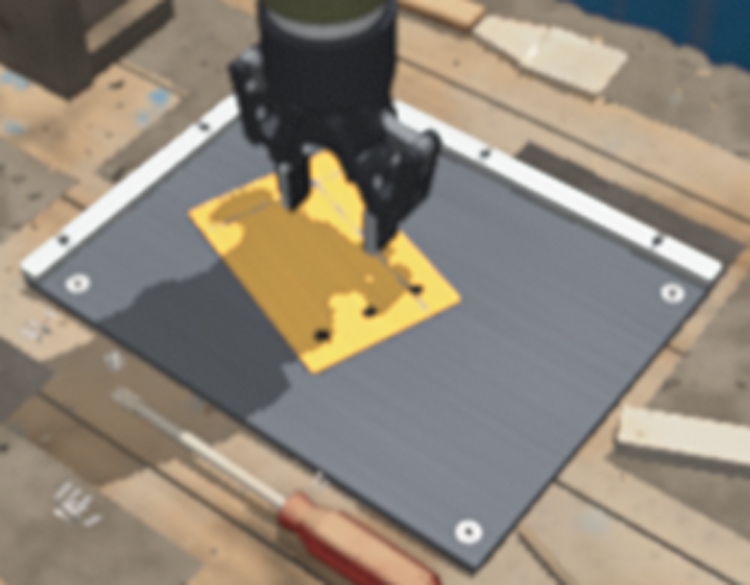

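```bash
python3 - <<'E'
from h import *
c=read_camera("scene")
q=np.array([(190,212),(312,372),(460,298),(325,150)])/3+[190,155]
P=world(c,q,.013);print(np.round(P,4))
print(P[:,:2].mean(0)) 
for a,b in((1,0),(2,3),(1,2),(0,3)):
    d=P[b]-P[a];print(np.linalg.norm(d),np.arctan2(d[1],d[0]))
E
```

```text
[[ 0.523  -0.137   0.013 ]
 [ 0.4689 -0.2749  0.013 ]
 [ 0.5625 -0.3104  0.013 ]
 [ 0.6154 -0.1699  0.013 ]]
[ 0.54247185 -0.22302422]
0.14817428553654444 1.1969040689799437
0.15008928418997197 1.2110103744834753
0.10009923233308093 -0.362183198513319
0.09802338801572646 -0.3425465739110928
```

The finger contact slipped. The blank is at (0.5425, -0.222) with yaw -0.36, so it turned the wrong way. I suspect the two fingers are loaded unevenly, so I'll check the moment.

```bash
python3 -c "
from h import *
for i in range(2):
  s=env.get_state();print(s['ft_torque'],s['wrist_force'],s['orientation']);read_camera('wrist')"
```

```text
[ 0.49482622 -0.38720832 -0.00378661] [2.44639874 1.512751   9.83508506] [ 3.12170915e-03  5.16807845e-03  9.99981563e-01 -6.47626856e-04]
[ 0.44979544 -0.40866747  0.01288871] [2.10682041 2.34318329 9.60907755] [ 3.08657164e-03  5.14139298e-03  9.99981821e-01 -6.29253429e-04]
```

Call:
{"fn": "servo_tool", "kwargs": {"deltas": [{"dx": 0, "dy": 0, "dz": 10, "rx": 0, "ry": 0, "rz": 0, "fingers": -0.3}, {"dx": 0, "dy": 0, "dz": 10, "rx": 0, "ry": 0, "rz": -0.09, "fingers": -0.7}, {"dx": -8, "dy": -3, "dz": 0, "rx": 0, "ry": 0, "rz": -0.09, "fingers": -0.7}, {"dx": -8, "dy": -3, "dz": 0, "rx": 0, "ry": 0, "rz": -0.09, "fingers": -0.7}, {"dx": -8, "dy": -3, "dz": 0, "rx": 0, "ry": 0, "rz": -0.08, "fingers": -0.7}, {"dx": 0, "dy": 0, "dz": -10, "rx": 0, "ry": 0, "rz": 0, "fingers": -0.7}, {"dx": 0, "dy": 0, "dz": -8, "rx": 0, "ry": 0, "rz": 0, "fingers": -0.7}, {"dx": 0, "dy": 0, "dz": 0, "rx": 0, "ry": 0, "rz": 0, "fingers": -0.7}]}}

```text
clock: 7.45
tcp_pos: [0.5391, -0.222, 0.0793]
orientation: [-0.001, 0.179, 0.984, 0.001]
wrist_force: [-0.3, 0.1, 0.2]
finger_gap: 0.072
```

```bash
python3 -c "
from h import *
T=[];F=[]
for i in range(8):
  s=env.get_state();T.append(s['ft_torque']);F.append(s['wrist_force']);c=read_camera('wrist')
print(np.mean(T,0),np.mean(F,0),s['tcp_pos'],s['orientation'])
cv2.imwrite('pics/w1.png',c['img'][:,:,::-1]);print(np.round(c['hand_eye'],3))"
```

```text
[0.00403908 0.00061729 0.00232987] [-0.13021491 -0.11483889  0.19811915] [ 0.54023856 -0.22263426  0.08139906] [ 2.68310249e-04  1.79201363e-01  9.83812379e-01 -4.45280318e-05]
[[ 0.001 -0.957 -0.29   0.074]
 [ 1.     0.001  0.    -0.   ]
 [ 0.    -0.29   0.957 -0.07 ]
 [ 0.     0.     0.     1.   ]]
```

View pics/w1.png

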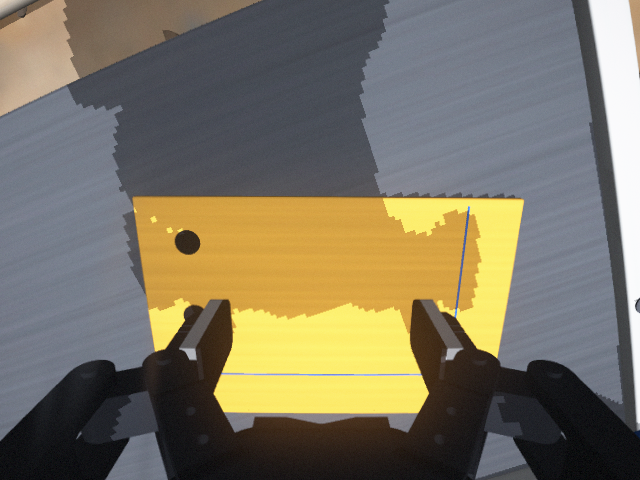

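The wrist view shows the blank square to the jaws and the fingers centred over it. I'll press again, harder.

Call:
{"fn": "servo_tool", "kwargs": {"deltas": [{"dx": 0, "dy": 0, "dz": -2, "rx": 0, "ry": 0, "rz": 0, "fingers": -0.7}, {"dx": 0, "dy": 0, "dz": -1, "rx": 0, "ry": 0, "rz": 0, "fingers": -0.7}, {"dx": 0, "dy": 0, "dz": 0, "rx": 0, "ry": 0, "rz": 0, "fingers": -0.7}]}}

```text
clock: 8.15
tcp_pos: [0.5398, -0.2225, 0.0779]
orientation: [-0.0, 0.179, 0.984, 0.0]
wrist_force: [-1.0, -0.9, -0.6]
finger_gap: 0.0723
```

Call:
{"fn": "servo_tool", "kwargs": {"deltas": [{"dx": 0, "dy": 0, "dz": -1, "rx": 0, "ry": 0, "rz": 0, "fingers": -0.7}, {"dx": 0, "dy": 0, "dz": 0, "rx": 0, "ry": 0, "rz": 0, "fingers": -0.7}]}}

```text
clock: 8.35
tcp_pos: [0.5399, -0.2227, 0.0772]
orientation: [0.0, 0.179, 0.984, 0.0]
wrist_force: [0.4, -0.8, -0.3]
finger_gap: 0.0732
```

Call:
{"fn": "servo_tool", "kwargs": {"deltas": [{"dx": 0, "dy": 0, "dz": -1, "rx": 0, "ry": 0, "rz": 0, "fingers": -0.7}, {"dx": 0, "dy": 0, "dz": 0, "rx": 0, "ry": 0, "rz": 0, "fingers": -0.7}]}}

```text
clock: 8.55
tcp_pos: [0.54, -0.2227, 0.0771]
orientation: [0.0, 0.179, 0.984, -0.0]
wrist_force: [-2.7, 0.5, 7.8]
finger_gap: 0.0725
```

Call:
{"fn": "servo_tool", "kwargs": {"deltas": [{"dx": 0, "dy": 0, "dz": -1, "rx": 0, "ry": 0, "rz": 0, "fingers": -0.7}, {"dx": 0, "dy": 0, "dz": 0, "rx": 0, "ry": 0, "rz": 0, "fingers": -0.7}]}}

```text
clock: 8.75
tcp_pos: [0.5399, -0.2226, 0.0771]
orientation: [0.0, 0.179, 0.984, -0.0]
wrist_force: [-5.2, 2.4, 14.4]
finger_gap: 0.0726
```

```bash
cat > ft.py <<'E'
from h import *
T=[];F=[]
for i in range(6):
  s=env.get_state();T.append(s['ft_torque']);F.append(s['wrist_force']);read_camera('wrist')
print(s['clock'],np.round(np.mean(T,0),3),np.round(np.mean(F,0),2),np.round(s['tcp_pos'],4),np.round(s['orientation'],4))
E
python3 ft.py
```

```text
9.0 [0.454 0.881 0.014] [-4.45  2.06 13.86] [ 0.5399 -0.2226  0.0771] [ 5.000e-04  1.794e-01  9.838e-01 -2.000e-04]
```

Forces and moments are consistent with both fingers loaded equally. I'll drag slowly with more pressure.

Call:
{"fn": "servo_tool", "kwargs": {"deltas": [{"dx": 1, "dy": 1, "dz": -1.5, "rx": 0, "ry": 0, "rz": 0, "fingers": -0.7}, {"dx": 3, "dy": 2, "dz": 0, "rx": 0, "ry": 0, "rz": 0.02, "fingers": -0.7}, {"dx": 3, "dy": 2, "dz": 0, "rx": 0, "ry": 0, "rz": 0.02, "fingers": -0.7}, {"dx": 3, "dy": 2, "dz": 0, "rx": 0, "ry": 0, "rz": 0.02, "fingers": -0.7}, {"dx": 3, "dy": 2, "dz": 0, "rx": 0, "ry": 0, "rz": 0.02, "fingers": -0.7}, {"dx": 3, "dy": 2, "dz": 0, "rx": 0, "ry": 0, "rz": 0.02, "fingers": -0.7}, {"dx": 3, "dy": 2, "dz": 0, "rx": 0, "ry": 0, "rz": 0.02, "fingers": -0.7}, {"dx": 0, "dy": 0, "dz": 0, "rx": 0, "ry": 0, "rz": 0, "fingers": -0.7}]}}

```text
clock: 9.85
tcp_pos: [0.5611, -0.2116, 0.0771]
orientation: [0.003, 0.12, 0.993, -0.002]
wrist_force: [-3.4, -3.5, 16.4]
finger_gap: 0.0727
```

```bash
python3 ft.py; python3 look.py b .56 -.21
```

```text
10.1 [-0.032  0.344  0.045] [-2.47 -3.19 16.37] [ 0.561  -0.2116  0.0771] [ 0.0031  0.1205  0.9927 -0.0017]
10.15 [ 0.561  -0.2116  0.0771] [-2.6 -3.3 16. ]
top missed
scene 0.71 [ 0.5409 -0.2091 -0.2145] rms 6.59 rel home mm [-70.6 -32.1] -0.194
```

```bash
cat > wr.py <<'E'
from h import *
from scipy.spatial.transform import Rotation as R
J=np.array([.5496,-.2532,-.0204])
def wpose(save=None):
    s=env.get_state(); c=read_camera("wrist"); q=s["orientation"]
    T=np.eye(4); T[:3,:3]=R.from_quat([q[1],q[2],q[3],q[0]]).as_matrix(); T[:3,3]=s["tcp_pos"]; T=T@np.array(c["hand_eye"])
    im=c["img"]; h=cv2.cvtColor(im,cv2.COLOR_RGB2HSV)
    m=((h[...,0]>14)&(h[...,0]<36)&(h[...,1]>150)&(h[...,2]>90)).astype(np.uint8)
    m[:60]=0
    m=cv2.morphologyEx(m,cv2.MORPH_CLOSE,np.ones((9,9)))
    n,l,st,_=cv2.connectedComponentsWithStats(m); k=1+np.argmax(st[1:,4]); m=l==k
    cols=np.nonzero(m.any(0))[0]; top=np.array([(u,np.argmax(m[:,u])-.5) for u in cols[20:-20]],float)
    v0=int(np.median(top[:,1])); rows=range(int(top[:,1].max())+10,int(top[:,1].max())+70)
    L=np.array([(np.argmax(m[v])-.5,v) for v in rows],float); Rr=np.array([(639-np.argmax(m[v][::-1])+.5,v) for v in rows],float)
    W=[world(c,p,.013,T)[:,:2] for p in (top,L,Rr)]
    def line(P):
        for _ in range(4):
            mu=np.median(P,0) if _==0 else P.mean(0); d=np.linalg.svd(P-P.mean(0))[2][0]; mu=P.mean(0)
            r=abs((P-mu)@[-d[1],d[0]]); P=P[r<=max(np.percentile(r,85),.0004)]
        return mu,d
    (m0,d0),(ml,dl),(mr,dr)=map(line,W)
    if d0[1]<0:d0=-d0
    yaw=np.arctan2(d0[1],d0[0])-np.pi/2
    isx=lambda a,da:a+da*np.linalg.solve(np.c_[da,-d0],m0-a)[0]
    a,b=isx(ml,dl),isx(mr,dr)   # picture left = right (-y) end
    ctr=(a+b)/2+.05*np.array([d0[1],-d0[0]])
    p=np.array([*ctr,yaw]); r=rel(J,p)
    print("clock",s["clock"],"tcp",np.round(s["tcp_pos"],4),"F",np.round(s["wrist_force"],1),"len",round(float(np.linalg.norm(a-b)),4),"blank",np.round(p,4),"rel home mm",np.round((r[:2]-[.061,.076])*1e3,1),"yaw",round(r[2],3), "touch ends",L[:,0].min(),Rr[:,0].max())
    if save: cv2.imwrite(save,im[:,:,::-1])
if __name__=="__main__":
    import sys; wpose(sys.argv[1] if len(sys.argv)>1 else None)
E
python3 wr.py pics/w2.png
```

```text
clock 10.35 tcp [ 0.561  -0.2116  0.0771] F [-2.5 -3.6 15.9] len 0.1493 blank [ 0.5523 -0.2112 -0.4128] rel home mm [-59.1 -34. ] yaw -0.392 touch ends 129.5 535.5
```

View pics/w2.png

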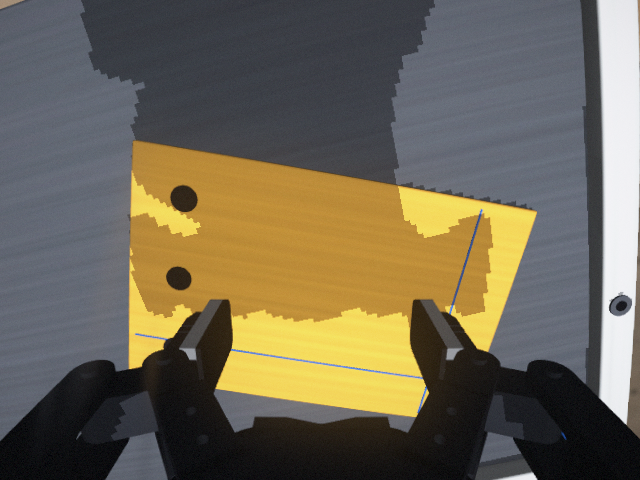

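The wrist fit is reliable (length 0.1493). The blank moved but turned slightly the wrong way: the moment shows the load tipping onto the left finger during the drag.

New plan: close the fingers into a single contact on the blank's right half and push it +x into the far fence, which will square it. Then I'll drag it +y.

Call:
{"fn": "servo_tool", "kwargs": {"deltas": [{"dx": 0, "dy": 0, "dz": 10, "rx": 0, "ry": 0, "rz": 0, "fingers": -0.7}, {"dx": 0, "dy": 0, "dz": 15, "rx": 0, "ry": 0, "rz": 0.05, "fingers": 1}, {"dx": -8, "dy": -10, "dz": 0, "rx": 0, "ry": 0, "rz": 0.06, "fingers": 1}, {"dx": -8, "dy": -10, "dz": 0, "rx": 0, "ry": 0, "rz": 0.06, "fingers": 1}, {"dx": -7, "dy": -11, "dz": 0, "rx": 0, "ry": 0, "rz": 0.05, "fingers": 1}, {"dx": 0, "dy": 0, "dz": -5, "rx": 0, "ry": 0, "rz": 0, "fingers": 1}, {"dx": 0, "dy": 0, "dz": 0, "rx": 0, "ry": 0, "rz": 0, "fingers": 1}, {"dx": 0, "dy": 0, "dz": 0, "rx": 0, "ry": 0, "rz": 0, "fingers": 1}]}}

```text
clock: 11.2
tcp_pos: [0.5359, -0.24, 0.0932]
orientation: [-0.0, 0.011, 1.0, 0.0]
wrist_force: [1.1, -0.4, -0.1]
finger_gap: 0.0001
```

```bash
python3 wr.py
```

```text
clock 11.2 tcp [ 0.5359 -0.24    0.0932] F [ 1.1 -0.4 -0.1] len 0.1511 blank [ 0.6124 -0.0736 -0.412 ] rel home mm [ -1.9 104.8] yaw -0.392 touch ends 269.5 576.5
```

The blank runs out of frame here, so this fit isn't valid. It wasn't moved by the lift, so I'll press.

Call:
{"fn": "servo_tool", "kwargs": {"deltas": [{"dx": 1, "dy": -2, "dz": -4, "rx": 0, "ry": 0, "rz": 0, "fingers": 1}, {"dx": 1, "dy": -1, "dz": -2, "rx": 0, "ry": 0, "rz": 0, "fingers": 1}, {"dx": 0, "dy": 0, "dz": -1, "rx": 0, "ry": 0, "rz": 0, "fingers": 1}, {"dx": 0, "dy": 0, "dz": -0.5, "rx": 0, "ry": 0, "rz": 0, "fingers": 1}, {"dx": 0, "dy": 0, "dz": 0, "rx": 0, "ry": 0, "rz": 0, "fingers": 1}]}}

```text
clock: 11.75
tcp_pos: [0.5379, -0.2435, 0.086]
orientation: [-0.0, 0.01, 1.0, 0.0]
wrist_force: [-0.1, 0.3, 1.2]
finger_gap: -0.0001
```

Call:
{"fn": "servo_tool", "kwargs": {"deltas": [{"dx": 0, "dy": 0, "dz": -1, "rx": 0, "ry": 0, "rz": 0, "fingers": 1}, {"dx": 0, "dy": 0, "dz": 0, "rx": 0, "ry": 0, "rz": 0, "fingers": 1}]}}

```text
clock: 11.95
tcp_pos: [0.538, -0.2436, 0.0857]
orientation: [0.0, 0.01, 1.0, -0.0]
wrist_force: [-1.0, 0.9, 3.7]
finger_gap: -0.0001
```

Call:
{"fn": "servo_tool", "kwargs": {"deltas": [{"dx": 0, "dy": 0, "dz": -1, "rx": 0, "ry": 0, "rz": 0, "fingers": 1}, {"dx": 0, "dy": 0, "dz": 0, "rx": 0, "ry": 0, "rz": 0, "fingers": 1}]}}

```text
clock: 12.15
tcp_pos: [0.538, -0.2436, 0.0857]
orientation: [0.0, 0.01, 1.0, -0.0]
wrist_force: [-3.7, 2.2, 11.7]
finger_gap: 0.0002
```

Call:
{"fn": "servo_tool", "kwargs": {"deltas": [{"dx": 2, "dy": 0, "dz": -1, "rx": 0, "ry": 0, "rz": 0, "fingers": 1}, {"dx": 5, "dy": 0, "dz": 0, "rx": 0, "ry": 0, "rz": 0, "fingers": 1}, {"dx": 5, "dy": 0, "dz": 0, "rx": 0, "ry": 0, "rz": 0, "fingers": 1}, {"dx": 5, "dy": 0, "dz": 0, "rx": 0, "ry": 0, "rz": 0, "fingers": 1}, {"dx": 5, "dy": 0, "dz": 0, "rx": 0, "ry": 0, "rz": 0, "fingers": 1}, {"dx": 5, "dy": 0, "dz": 0, "rx": 0, "ry": 0, "rz": 0, "fingers": 1}, {"dx": 5, "dy": 0, "dz": 0, "rx": 0, "ry": 0, "rz": 0, "fingers": 1}, {"dx": 0, "dy": 0, "dz": 0, "rx": 0, "ry": 0, "rz": 0, "fingers": 1}]}}

```text
clock: 12.95
tcp_pos: [0.5711, -0.2446, 0.0856]
orientation: [0.001, 0.01, 1.0, -0.001]
wrist_force: [-3.4, 0.5, 12.8]
finger_gap: -0.0002
```

```bash
python3 wr.py pics/w3.png; python3 ft.py
```

```text
clock 12.95 tcp [ 0.5711 -0.2446  0.0856] F [-3.4  0.5 12.8] len 0.1492 blank [ 0.5732 -0.2109 -0.1983] rel home mm [-38.2 -33.2] yaw -0.178 touch ends 225.5 600.5
13.25 [ 0.016  0.526 -0.009] [-2.48  0.16 12.72] [ 0.571  -0.2447  0.0856] [ 0.0017  0.0105  0.9999 -0.0013]
```

View pics/w3.png

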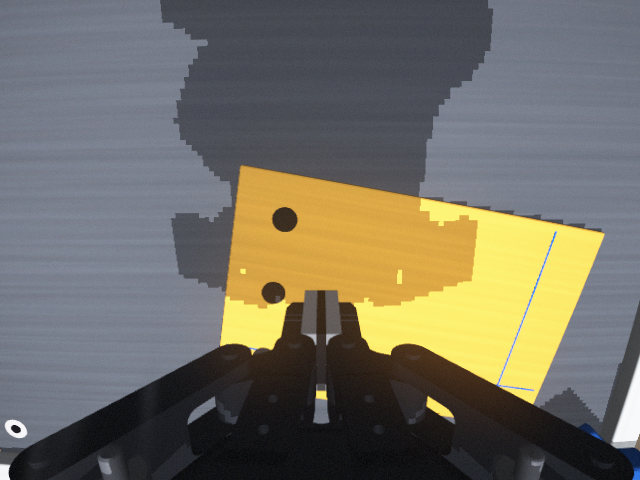

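The single contact works well: relative yaw went from -0.39 to -0.18, with the blank 38 mm short in x and 33 mm short in y. I'll continue in +x.

Call:
{"fn": "servo_tool", "kwargs": {"deltas": [{"dx": 2, "dy": 0, "dz": -0.5, "rx": 0, "ry": 0, "rz": 0, "fingers": 1}, {"dx": 5, "dy": 0, "dz": 0, "rx": 0, "ry": 0, "rz": 0, "fingers": 1}, {"dx": 5, "dy": 0, "dz": 0, "rx": 0, "ry": 0, "rz": 0, "fingers": 1}, {"dx": 5, "dy": 0, "dz": 0, "rx": 0, "ry": 0, "rz": 0, "fingers": 1}, {"dx": 5, "dy": 0, "dz": 0, "rx": 0, "ry": 0, "rz": 0, "fingers": 1}, {"dx": 3, "dy": 0, "dz": 0, "rx": 0, "ry": 0, "rz": 0, "fingers": 1}, {"dx": 0, "dy": 0, "dz": 0, "rx": 0, "ry": 0, "rz": 0, "fingers": 1}]}}

```text
clock: 14.0
tcp_pos: [0.5959, -0.2446, 0.0856]
orientation: [0.001, 0.011, 1.0, -0.001]
wrist_force: [-3.7, 1.0, 15.2]
finger_gap: -0.0001
```

```bash
python3 wr.py
```

```text
clock 14.0 tcp [ 0.5959 -0.2446  0.0856] F [-3.7  1.  15.2] len 0.1426 blank [ 0.5891 -0.2079 -0.0383] rel home mm [-22.4 -29.9] yaw -0.018 touch ends 216.5 595.5
```

Call:
{"fn": "servo_tool", "kwargs": {"deltas": [{"dx": 0, "dy": 0, "dz": 10, "rx": 0, "ry": 0, "rz": 0, "fingers": 1}, {"dx": -3, "dy": 14, "dz": 0, "rx": 0, "ry": 0, "rz": 0, "fingers": 1}, {"dx": -4, "dy": 14, "dz": 0, "rx": 0, "ry": 0, "rz": 0, "fingers": 1}, {"dx": 0, "dy": 14, "dz": 0, "rx": 0, "ry": 0, "rz": 0, "fingers": 1}, {"dx": 0, "dy": 0, "dz": -5, "rx": 0, "ry": 0, "rz": 0, "fingers": 1}, {"dx": 0, "dy": 0, "dz": 0, "rx": 0, "ry": 0, "rz": 0, "fingers": 1}]}}

```text
clock: 14.65
tcp_pos: [0.5875, -0.2004, 0.0865]
orientation: [-0.001, 0.01, 1.0, 0.0]
wrist_force: [0.7, 0.9, 0.8]
finger_gap: -0.0004
```

```bash
python3 wr.py
```

```text
clock 14.65 tcp [ 0.5875 -0.2004  0.0865] F [0.7 0.9 0.8] len 0.1492 blank [ 0.589 -0.211 -0.038] rel home mm [-22.5 -33. ] yaw -0.018 touch ends 110.5 483.5
```

The blank is at (-22.5, -33) mm from home, yaw -0.018. I'll press and go diagonally, x first, then y.

Call:
{"fn": "servo_tool", "kwargs": {"deltas": [{"dx": 0, "dy": 0, "dz": -1.5, "rx": 0, "ry": 0, "rz": 0, "fingers": 1}, {"dx": 0, "dy": 0, "dz": -1.5, "rx": 0, "ry": 0, "rz": 0, "fingers": 1}, {"dx": 1, "dy": 1, "dz": -0.5, "rx": 0, "ry": 0, "rz": 0, "fingers": 1}, {"dx": 4, "dy": 5, "dz": 0, "rx": 0, "ry": 0, "rz": 0, "fingers": 1}, {"dx": 4, "dy": 5, "dz": 0, "rx": 0, "ry": 0, "rz": 0, "fingers": 1}, {"dx": 4, "dy": 5, "dz": 0, "rx": 0, "ry": 0, "rz": 0, "fingers": 1}, {"dx": 4, "dy": 4, "dz": 0, "rx": 0, "ry": 0, "rz": 0, "fingers": 1}, {"dx": 0, "dy": 0, "dz": 0, "rx": 0, "ry": 0, "rz": 0, "fingers": 1}]}}

```text
clock: 15.5
tcp_pos: [0.6062, -0.1827, 0.0857]
orientation: [0.001, 0.011, 1.0, -0.001]
wrist_force: [-1.0, -0.9, 6.8]
finger_gap: 0.0002
```

```bash
python3 wr.py
```

```text
clock 15.5 tcp [ 0.6062 -0.1827  0.0857] F [-1.  -0.9  6.8] len 0.1494 blank [ 0.6052 -0.1934 -0.0803] rel home mm [ -6.6 -15.1] yaw -0.06 touch ends 112.5 489.5
```

Call:
{"fn": "servo_tool", "kwargs": {"deltas": [{"dx": 1, "dy": 0, "dz": -1.5, "rx": 0, "ry": 0, "rz": 0, "fingers": 1}, {"dx": 3, "dy": 0, "dz": 0, "rx": 0, "ry": 0, "rz": 0, "fingers": 1}, {"dx": 3, "dy": 0, "dz": 0, "rx": 0, "ry": 0, "rz": 0, "fingers": 1}, {"dx": 3, "dy": 0, "dz": 0, "rx": 0, "ry": 0, "rz": 0, "fingers": 1}, {"dx": 3, "dy": 0, "dz": 0, "rx": 0, "ry": 0, "rz": 0, "fingers": 1}, {"dx": 0, "dy": 0, "dz": 0, "rx": 0, "ry": 0, "rz": 0, "fingers": 1}]}}

```text
clock: 16.15
tcp_pos: [0.6178, -0.183, 0.0856]
orientation: [0.0, 0.011, 1.0, -0.001]
wrist_force: [-7.9, -0.7, 17.6]
finger_gap: -0.0001
```

```bash
python3 wr.py
```

```text
clock 16.15 tcp [ 0.6178 -0.183   0.0856] F [-7.9 -0.7 17.6] len 0.1494 blank [ 0.6058 -0.1934 -0.077 ] rel home mm [ -6.1 -15. ] yaw -0.057 touch ends 108.5 493.5
```

The far-left corner is on the fence but the finger slips without turning the blank, because the lever arm is too short. I'll press on its right side and push +x.

Call:
{"fn": "servo_tool", "kwargs": {"deltas": [{"dx": 0, "dy": 0, "dz": 10, "rx": 0, "ry": 0, "rz": 0, "fingers": 1}, {"dx": -6, "dy": -17, "dz": 0, "rx": 0, "ry": 0, "rz": 0, "fingers": 1}, {"dx": -6, "dy": -17, "dz": 0, "rx": 0, "ry": 0, "rz": 0, "fingers": 1}, {"dx": -6, "dy": -17, "dz": 0, "rx": 0, "ry": 0, "rz": 0, "fingers": 1}, {"dx": 0, "dy": 0, "dz": -5, "rx": 0, "ry": 0, "rz": 0, "fingers": 1}, {"dx": 0, "dy": 0, "dz": -3, "rx": 0, "ry": 0, "rz": 0, "fingers": 1}, {"dx": 0, "dy": 0, "dz": -2, "rx": 0, "ry": 0, "rz": 0, "fingers": 1}, {"dx": 0, "dy": 0, "dz": 0, "rx": 0, "ry": 0, "rz": 0, "fingers": 1}]}}

```text
clock: 17.0
tcp_pos: [0.6002, -0.2346, 0.0856]
orientation: [0.001, 0.011, 1.0, -0.002]
wrist_force: [-5.6, -2.9, 19.1]
finger_gap: -0.0001
```

Call:
{"fn": "servo_tool", "kwargs": {"deltas": [{"dx": 3, "dy": 0, "dz": 0, "rx": 0, "ry": 0, "rz": 0, "fingers": 1}, {"dx": 3, "dy": 0, "dz": 0, "rx": 0, "ry": 0, "rz": 0, "fingers": 1}, {"dx": 3, "dy": 0, "dz": 0, "rx": 0, "ry": 0, "rz": 0, "fingers": 1}, {"dx": 3, "dy": 0, "dz": 0, "rx": 0, "ry": 0, "rz": 0, "fingers": 1}, {"dx": 0, "dy": 0, "dz": 0, "rx": 0, "ry": 0, "rz": 0, "fingers": 1}]}}

```text
clock: 17.5
tcp_pos: [0.6116, -0.2337, 0.0856]
orientation: [0.0, 0.011, 1.0, -0.001]
wrist_force: [-8.4, -1.7, 21.6]
finger_gap: -0.0002
```

```bash
python3 wr.py
```

```text
clock 17.5 tcp [ 0.6116 -0.2337  0.0856] F [-8.4 -1.7 21.6] len 0.1492 blank [ 0.6097 -0.1923 -0.0172] rel home mm [ -2.2 -13.9] yaw 0.003 touch ends 234.5 610.5
```

It's squared: yaw 0.003, x within calibration of flush. Now I'll regrip left of centre and drag +y along the fence.

Call:
{"fn": "servo_tool", "kwargs": {"deltas": [{"dx": 0, "dy": 0, "dz": 10, "rx": 0, "ry": 0, "rz": 0, "fingers": 1}, {"dx": -4, "dy": 19, "dz": 0, "rx": 0, "ry": 0, "rz": 0, "fingers": 1}, {"dx": -4, "dy": 19, "dz": 0, "rx": 0, "ry": 0, "rz": 0, "fingers": 1}, {"dx": 0, "dy": 19, "dz": 0, "rx": 0, "ry": 0, "rz": 0, "fingers": 1}, {"dx": 0, "dy": 0, "dz": -5, "rx": 0, "ry": 0, "rz": 0, "fingers": 1}, {"dx": 0, "dy": 0, "dz": -3, "rx": 0, "ry": 0, "rz": 0, "fingers": 1}, {"dx": 0, "dy": 0, "dz": -1.5, "rx": 0, "ry": 0, "rz": 0, "fingers": 1}, {"dx": 0, "dy": 0, "dz": 0, "rx": 0, "ry": 0, "rz": 0, "fingers": 1}]}}

```text
clock: 18.35
tcp_pos: [0.6038, -0.1738, 0.0856]
orientation: [0.0, 0.01, 1.0, 0.001]
wrist_force: [-7.1, 8.3, 21.1]
finger_gap: 0.0
```

Call:
{"fn": "servo_tool", "kwargs": {"deltas": [{"dx": 1, "dy": 3, "dz": 0, "rx": 0, "ry": 0, "rz": 0, "fingers": 1}, {"dx": 0, "dy": 4, "dz": 0, "rx": 0, "ry": 0, "rz": 0, "fingers": 1}, {"dx": 0, "dy": 4, "dz": 0, "rx": 0, "ry": 0, "rz": 0, "fingers": 1}, {"dx": 0, "dy": 4, "dz": 0, "rx": 0, "ry": 0, "rz": 0, "fingers": 1}, {"dx": 0, "dy": 3, "dz": 0, "rx": 0, "ry": 0, "rz": 0, "fingers": 1}, {"dx": 0, "dy": 3, "dz": 0, "rx": 0, "ry": 0, "rz": 0, "fingers": 1}, {"dx": 0, "dy": 0, "dz": 0, "rx": 0, "ry": 0, "rz": 0, "fingers": 1}]}}

```text
clock: 19.05
tcp_pos: [0.6066, -0.1567, 0.0856]
orientation: [0.002, 0.011, 1.0, -0.003]
wrist_force: [-3.1, -3.6, 12.5]
finger_gap: -0.0001
```

```bash
python3 wr.py
```

```text
clock 19.05 tcp [ 0.6066 -0.1567  0.0856] F [-3.1 -3.6 12.5] len 0.1492 blank [ 0.6099 -0.1791 -0.017 ] rel home mm [-2.3 -0.7] yaw 0.003 touch ends 81.5 453.5
```

Nearly home at (-2.3, -0.7). One more seating push in +x and +y, then lift and check directly against the fences.

Call:
{"fn": "servo_tool", "kwargs": {"deltas": [{"dx": 0, "dy": 2, "dz": -0.5, "rx": 0, "ry": 0, "rz": 0, "fingers": 1}, {"dx": 0, "dy": 3, "dz": 0, "rx": 0, "ry": 0, "rz": 0, "fingers": 1}, {"dx": 3, "dy": 0, "dz": 0, "rx": 0, "ry": 0, "rz": 0, "fingers": 1}, {"dx": 3, "dy": 0, "dz": 0, "rx": 0, "ry": 0, "rz": 0, "fingers": 1}, {"dx": 0, "dy": 0, "dz": 0, "rx": 0, "ry": 0, "rz": 0, "fingers": 1}]}}

```text
clock: 19.6
tcp_pos: [0.6111, -0.1515, 0.0856]
orientation: [0.0, 0.011, 1.0, -0.002]
wrist_force: [-7.9, -2.5, 21.2]
finger_gap: -0.0002
```

```bash
python3 wr.py; python3 ft.py
```

```text
clock 19.6 tcp [ 0.6111 -0.1515  0.0856] F [-7.9 -2.5 21.2] len 0.168 blank [ 0.6095 -0.1986 -0.0188] rel home mm [ -2.2 -20.2] yaw 0.002 touch ends 68.5 442.5
19.9 [-0.636  1.694  0.01 ] [-8.26 -2.89 19.99] [ 0.6111 -0.1515  0.0856] [ 6.000e-04  1.110e-02  9.999e-01 -2.200e-03]
```

Call:
{"fn": "servo_tool", "kwargs": {"deltas": [{"dx": 0, "dy": 0, "dz": 10, "rx": 0, "ry": 0, "rz": 0, "fingers": 1}, {"dx": -5, "dy": 0, "dz": 30, "rx": 0, "ry": 0, "rz": 0, "fingers": 1}, {"dx": -30, "dy": 0, "dz": 30, "rx": 0, "ry": 0, "rz": 0, "fingers": 1}, {"dx": -40, "dy": 0, "dz": 30, "rx": 0, "ry": 0, "rz": 0, "fingers": 1}, {"dx": -40, "dy": 0, "dz": 30, "rx": 0, "ry": 0, "rz": 0, "fingers": 1}, {"dx": -40, "dy": 0, "dz": 30, "rx": 0, "ry": 0, "rz": 0, "fingers": 1}, {"dx": -30, "dy": 0, "dz": 30, "rx": 0, "ry": 0, "rz": 0, "fingers": 1}, {"dx": 0, "dy": 0, "dz": 0, "rx": 0, "ry": 0, "rz": 0, "fingers": 1}]}}

```text
clock: 20.75
tcp_pos: [0.4244, -0.1499, 0.2765]
orientation: [0.002, 0.011, 1.0, -0.001]
wrist_force: [1.0, -0.1, 0.5]
finger_gap: -0.0001
```

```bash
python3 look.py fin .612 -.178 top scene
```

```text
20.75 [ 0.4244 -0.1499  0.2765] [ 1.  -0.1  0.5]
top 0.59 [ 0.6116 -0.1784 -0.0135] rms 2.4 rel home mm [-0.5  0. ] 0.007
scene 0.76 [ 0.6122 -0.179  -0.0104] rms 1.87 rel home mm [ 0.  -0.6] 0.01
```

View pics/fin_top.png

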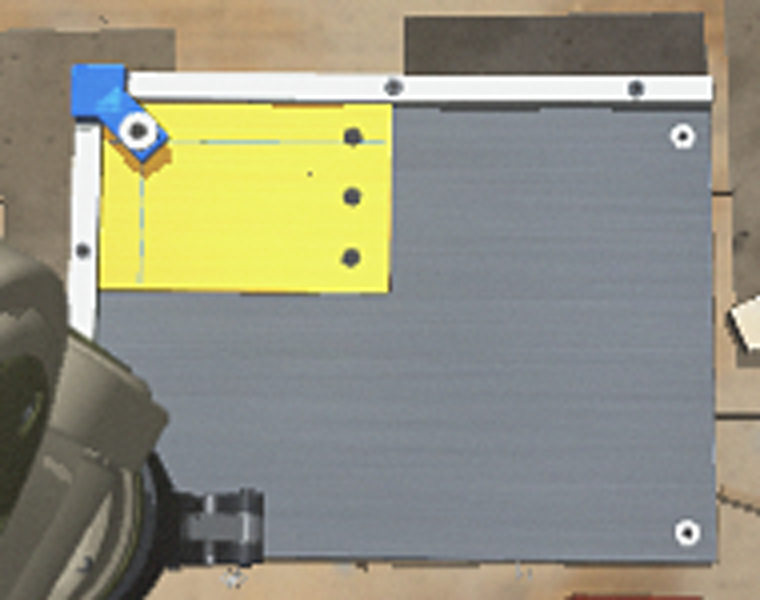

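View pics/fin_scene.png

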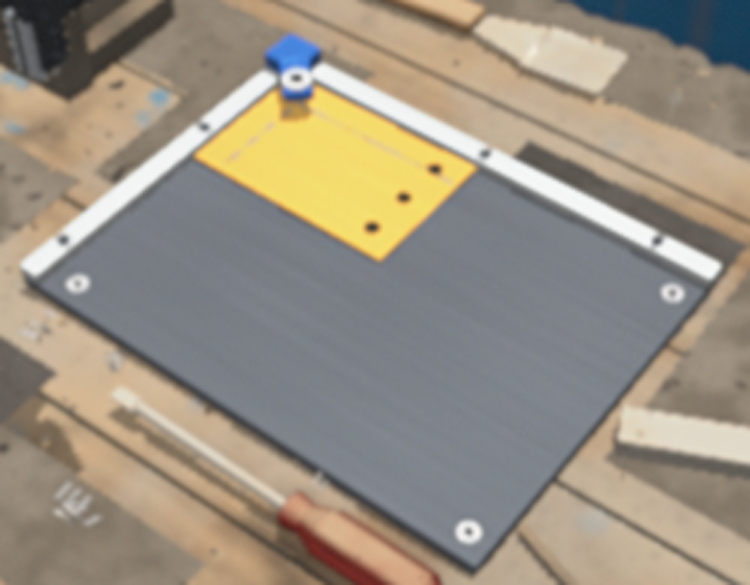

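The blank sits flush against both fences, with no dark plate showing between it and the pale fences in either view. The bystanders look unmoved and the arm is clear.

```bash
python3 -c "
from workcell import job
print(job.hand_in())"
```

```text
the job is handed in; nothing more can be done
None
```

The blank now lies square in the corner under the drill bush, and I handed the job in at about 21 s on the robot's clock.

**What I did:** I pressed the fingertips on top of the blank and dragged it flat across the plate. The first two drags, with the fingers apart, slipped and turned the blank the wrong way. I then used closed fingers as a single contact at about 10–20 N. I pushed the blank's right side into the far fence to square it, then dragged it along to the left fence and gave it a final seating push.

**Last checks:**
- **Position:** the top and scene cameras put the blank within 0.6 mm of home in x and y. In both pictures it looks flush against both fences.
- **Disagreements:** the wrist camera read x 2.2 mm short, which is about the calibration error. Its last y reading (20 mm off) is invalid because its fitted length came out as 168 mm instead of 150. The top and scene cameras read 0.007–0.010 rad of turn with the corner partly hidden, while the wrist camera read 0.002–0.003 rad.
- **Surroundings:** the screwdriver and steel bar look unmoved in the final pictures. The hex key was outside those crops, but the arm never went near it. The arm was clear of everything at hand-in.

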